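# Report the mouldy cheese

### The job

One of the cheeses on the maturing board has a blue-green mould patch: point it out by bringing the fingertips to two or three centimetres above the patch and staying there for two full seconds, without touching any cheese and without coming down over any of the other cheeses. Then report it by pushing the red button all the way down, so that it stays down when you leave it; leave the green button up.

Things in the scene. Friction and masses are not known exactly. Their poses are not given: they have to be found in the camera images.
- mould_patch (a point): centre of the blue-green mould patch (about 35 to 40 mm across, flat) on the top face of the mouldy cheese, 26 mm from that cheese's axis towards its +x and 40 mm above its underside
- mouldy_wheel: the cream-white cheese with the mould patch: flat round cheese, 110 mm across and 40 mm high, lying loose on the wooden board; origin at the centre of its underside, z up. Only to be pointed at, never touched.
- white_wheel: a sound cream-white cheese without any patch: flat round cheese, 110 mm across and 40 mm high, lying loose on the wooden board; origin at the centre of its underside, z up. Leave alone.
- orange_wheel: a sound orange-rind cheese: flat round cheese, 110 mm across and 40 mm high, lying loose on the wooden board; origin at the centre of its underside, z up. Leave alone.
- grey_cheese: a small ash-grey cheese, 60 mm across and 40 mm high, lying loose on the wooden board; origin at the centre of its underside, z up. Leave alone.
- red_top (a point): centre of the top face of the red mushroom button (40 mm across), about 67 mm above the table while the button is up, moving with the button. The button stands on a fixed grey box 70 x 70 x 45 mm at one end of the board, and the green button's box stands at the other end; either may be on either side
- red_button (a joint): travel of the red button straight down, m: 0 up, 0.008 fully down. It has no return spring: about 4 N of friction to push, and it stays where it is left
- green_top (a point): centre of the top face of the green mushroom button, same size and height as the red; leave alone
- green_button (a joint): travel of the green button, m: 0 up, 0.008 fully down; same behaviour. It must stay up
- board: fixed wooden maturing board, 240 x 580 x 18 mm, its long side along its y (roughly across, left-right for the robot); origin at the centre of its underside on the table. The cheeses stand in a row along it, at least 115 mm between centres
Things that resemble listed ones, but are neither listed nor needed, are in the scene too. What is shaped like the part that bears red_top but pink is not meant. What is shaped like the mouldy_wheel but pink is not meant.

How it is judged:
By the outcome, as a careful person would: the job done as asked, in the order asked, and still so for the second after the job is handed in, with the robot touching nothing.
It also fails if it takes over 40 s, if anything falls off the work surface, if the arm or the gripper's body presses on something with over 40 N, if the wrist force passes 120 N, or if a joint passes its speed limit or range.

### The arm

A 6-joint arm with a two-finger parallel gripper is mounted at the origin on the work surface. World frame = base frame: x ahead of the robot, y to its left, z up, the work surface at z = 0. Lengths are in mm, angles in rad, forces in N, time in s.
With the tool pointing down it reaches from about 300 to 850 mm from the base axis. Payload 5.4 kg.
Tool frame: the origin (TCP) lies midway between the tips of the shut fingers; the grasp point (between the pads) lies 19 mm behind it; z points along the fingers, y is the line along which they close (so a half turn about z gives the same grasp; the last joint's range is limited). The gripper opens to 85 mm and grips with 20 to 120 N. Pads are 22 mm wide; open, the fingers measure 114 mm over their backs; the gripper's body (76 mm by 85 mm) begins 54 mm behind the grasp point. The pads swing forward as they close: fully open they stand 13 mm farther back than shut.
Start: joints at [-1.552, 0.158, 1.597, -0, 1.386, -0.21], TCP at [130.392, -560.004, 231.299] pointing down, gripper open.
Joint ranges: [-2.91, 2.91], [-0.94, 2.29], [0.18, 2.7], [-1.29, 4.43], [0.17, 2.64], [-3, 3]. Speed limits (rad/s): [2.57, 2.57, 3.14, 3.14, 3.14, 3.14].

### API

Orientations are given as a rotation vector (axis times angle).
In Python, from workcell import manip gives the robot as it stands. Calls block until the motion is done:
- manip.movep(position, orientation): joint-space move of the TCP to a pose.
- manip.movel(position, rotation=None, rate=150, contact_N=None): straight line of the TCP; rotation=None keeps the orientation; rate is the mean speed in mm/s. With contact_N (N) it stops when the force on the tool has changed by that much, and returns True; else False.
- manip.set_joints(angles): joint-space move.
- manip.move_gripper(opening, f_grip=None): opening from 0.0 (shut) to 1.0 (fully open); f_grip is the grip in N (None keeps the last); returns when the fingers have stopped.
- manip.pause(seconds).
- manip.solve_ik(position, orientation): joint angles nearest the present ones, or None.
- manip.get_state(): the state.
- manip.capture(name): name is "scene" or "side" or "wrist"; returns the picture (420x560x3 uint8, red, green, blue); there is no depth.
- manip.camera_params(name): a dict with "K" (3x3 intrinsics, pixels), "extrinsics" (4x4, takes a point from camera to world coordinates); the wrist camera has in their place "mount" (4x4, takes a point from camera to tool coordinates, whose origin is the TCP and whose axes are the flange's). Camera axes: x right, y up, looking along -z (the intrinsics and any distortion apply to the point x, -y, -z); pixel columns grow to the right and rows downward; lengths in mm; the calibration is good to about 2 mm. A picture is of the moment at which its call begins: read the wrist's pose just before it. camera_params takes no time and is no camera call.
A pose or a line that the arm cannot do raises manip.PlanningError and nothing moves.
- manip.close_job(): hands the job in; it is judged then, once.
The state is a dict: "t": time; "qpos": joint angles; "qd": joint speeds; "effort": joint torques, N m; "tcp_pos": TCP position; "tcp_rot": TCP orientation; "wrist_force": force on the tool from outside, world axes, zero at the start; "moment": the same for the moment, N m; "gripper_width": opening from 0.0 (shut) to 1.0 (fully open); "gripper_force": force on a finger pad.
Only numpy, scipy, OpenCV 4.12 (cv2) and the standard library are available. Lean on these libraries where they do the work, as an engineer would, in place of code of your own. Each camera call takes 0.05 s, during which the arm holds its last target. There are 200 camera calls.

## Working session

There is one attempt and no reset: what is moved stays moved. The work goes in short steps, each a Python script; the robot and the scene stay as the last script left them, time stands still between calls to the robot, and variables do not carry over. Pictures are saved under pics/ and viewed, at most 10 in all, crops included, and the job is handed in when it is done.

```bash
mkdir -p pics; python3 - <<'E'
from workcell import manip
import cv2
for n in ("scene","side"):
    cv2.imwrite(f"pics/{n}0.png",manip.capture(n)[:,:,::-1]); p=manip.camera_params(n); print(n,p)
s=manip.get_state();print(s["t"],s["tcp_pos"],s["tcp_rot"])
E
```

```text
scene {'K': array([[420.03600338,   0.        , 276.77029173],
       [  0.        , 420.03600338, 205.73636996],
       [  0.        ,   0.        ,   1.        ]]), 'extrinsics': array([[-7.20873394e-03, -7.59398692e-01,  6.50585629e-01,
         1.43112999e+03],
       [ 9.99956980e-01, -1.67654938e-03,  9.12294116e-03,
        -7.94899161e+00],
       [-5.83721065e-03,  6.50623406e-01,  7.59378108e-01,
         9.97132409e+02],
       [ 0.00000000e+00,  0.00000000e+00,  0.00000000e+00,
         1.00000000e+00]])}
side {'K': array([[523.54645453,   0.        , 280.5420837 ],
       [  0.        , 523.54645453, 222.34561068],
       [  0.        ,   0.        ,   1.        ]]), 'extrinsics': array([[ 9.42868079e-01,  2.25025382e-01, -2.45689566e-01,
         3.26791533e+02],
       [-3.33151503e-01,  6.43749272e-01, -6.88909973e-01,
        -8.13196665e+02],
       [ 3.14024962e-03,  7.31403071e-01,  6.81938184e-01,
         8.66430078e+02],
       [ 0.00000000e+00,  0.00000000e+00,  0.00000000e+00,
         1.00000000e+00]])}
0.1 [ 130.37902311 -559.46718054  230.39878953] [-3.11935272e+00 -3.58366244e-01 -3.34544896e-04]
```

View pics/scene0.png

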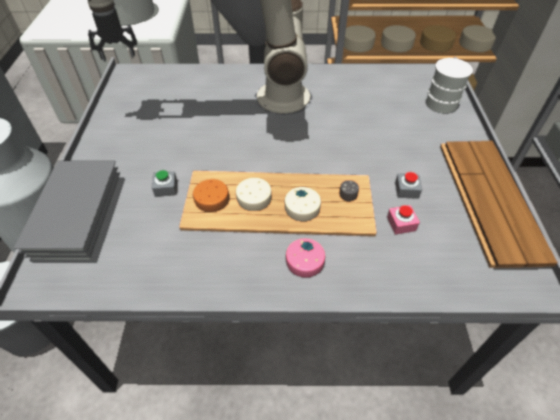

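View pics/side0.png

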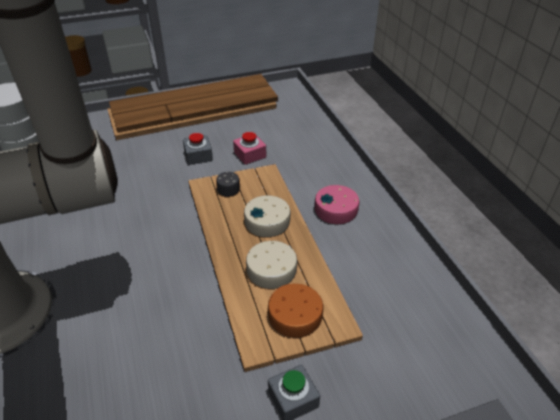

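The scene view shows the mouldy white cheese at (302,204) with its patch at about (301,194). The grey-boxed red button is at (411,178), and the pink-boxed decoy is at (404,214). In the side view the patch is at (257,212) and the red button at (196,139).

```bash
cat >h.py <<'E'
from workcell import manip
import cv2, numpy as np
def ray(M,K,uv,z):
    d=np.linalg.inv(K)@[uv[0],uv[1],1]; d=M[:3,:3]@[d[0],-d[1],-d[2]]; o=M[:3,3]
    return o+d*(z-o[2])/d[2]
def blob(img,kind,c,r):
    h=cv2.cvtColor(img,cv2.COLOR_RGB2HSV).astype(int); H,S,V=h[...,0],h[...,1],h[...,2]
    m={'patch':(H>75)&(H<115)&(S>90),'red':((H<8)|(H>172))&(S>170)&(V>110)}[kind].astype(np.uint8)
    w=np.zeros_like(m); cv2.circle(w,tuple(c),r,1,-1); m&=w
    n,l,st,ce=cv2.connectedComponentsWithStats(m)
    if n<2: return None
    i=1+st[1:,4].argmax(); return ce[i],st[i]
E
python3 - <<'E'
from h import *
for n,cs in (("scene",((301,194),(411,178))),("side",((257,212),(196,139)))):
    p=manip.camera_params(n); im=manip.capture(n)
    for k,c,z in zip(("patch","red"),cs,(58,67)):
        b=blob(im,k,c,16); print(n,k,b, b and ray(p["extrinsics"],p["K"],b[0],z))
    for c in ({"scene":[(302,200),(254,190),(349,187)],"side":[(267,211),(271,259),(228,179)]}[n]): print(c,ray(p["extrinsics"],p["K"],c,58))
print(manip.camera_params("wrist"))
E
```

```text
scene patch (array([300.85, 193.05]), array([298, 192,   7,   3,  20], dtype=int32)) [575.91204     53.15508849  58.        ]
scene red (array([410.84210526, 176.88157895]), array([406, 173,  11,   9,  76], dtype=int32)) [515.91486954 394.3763977   67.        ]
(302, 200) [603.88352524  55.73668178  58.        ]
(254, 190) [563.63383775 -88.98372995  58.        ]
(349, 187) [550.62963951 201.0440225   58.        ]
side patch (array([256.53968254, 212.52380952]), array([252, 209,  10,   8,  63], dtype=int32)) [576.79118167  53.17121164  58.        ]
side red (array([195.68421053, 136.90789474]), array([190, 134,  13,   7,  76], dtype=int32)) [510.77162478 390.67309116  67.        ]
(267, 211) [601.26959466  50.21740294  58.        ]
(271, 259) [561.37069664 -96.60257594  58.        ]
(228, 179) [547.45626264 195.41429525  58.        ]
{'K': array([[327.73704702,   0.        , 280.27282031],
       [  0.        , 327.73704702, 208.1837861 ],
       [  0.        ,   0.        ,   1.        ]]), 'mount': array([[ 7.58861412e-04,  9.47059277e-01,  3.21057860e-01,
         8.27432418e+01],
       [ 9.99999455e-01, -9.48843694e-04,  4.35280498e-04,
        -4.85415128e-01],
       [ 7.16870159e-04,  3.21057354e-01, -9.47059481e-01,
        -1.42252936e+02],
       [ 0.00000000e+00,  0.00000000e+00,  0.00000000e+00,
         1.00000000e+00]])}
```

```bash
cat >>h.py <<'E'
from scipy.spatial.transform import Rotation as R
def wrist(name):
    s=manip.get_state(); im=manip.capture("wrist"); p=manip.camera_params("wrist")
    T=np.eye(4); T[:3,:3]=R.from_rotvec(s["tcp_rot"]).as_matrix(); T[:3,3]=s["tcp_pos"]
    cv2.imwrite(f"pics/{name}.png",im[:,:,::-1]); return im,T@p["mount"],p["K"]
def proj(M,K,X):
    c=M[:3,:3].T@(np.array(X)-M[:3,3]); return K[:2]@[c[0]/-c[2],-c[1]/-c[2],1]
E
python3 - <<'E'
from h import *
manip.move_gripper(0.0)
manip.movep([400,-250,300],[np.pi,0,0])
manip.movep([577,53,240],[np.pi,0,0])
im,M,K=wrist("w0"); c=proj(M,K,(577,53,58)); print(c)
b=blob(im,"patch",c.astype(int),60); print(b, b and ray(M,K,b[0],58)); s=manip.get_state(); print(s["t"],s["tcp_pos"],s["tcp_rot"],s["gripper_width"])
E
```

```text
[279.55645916 182.87335053]
(array([278.98181818, 182.78787879]), array([262, 170,  34,  28, 660], dtype=int32)) [577.0899539   53.58541539  58.        ]
3.8917 [577.16392025  51.55061405 240.42816258] [ 3.14108356e+00 -2.88504541e-03  9.87026134e-04] -0.0013248484852051974
```

View pics/w0.png

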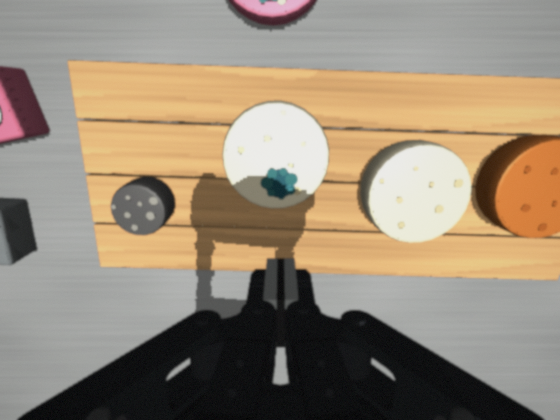

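The wrist view shows the patch at (279,183) on the white cheese under the gripper. Its position agrees with the other two cameras, so I'll descend and dwell.

```bash
python3 - <<'E'
from h import *
manip.movel([577,53.4,83],[np.pi,0,0],rate=80)
manip.pause(0.5)
s=manip.get_state(); print(s["t"],s["tcp_pos"],s["wrist_force"])
manip.pause(2.6)
s=manip.get_state(); print(s["t"],s["tcp_pos"])
manip.movel([577,53.4,240],rate=150)
manip.movep([513,392,200],[np.pi,0,0]); manip.pause(.2)
im,M,K=wrist("w1"); c=proj(M,K,(513,392,67)); b=blob(im,"red",c.astype(int),60); print(c,b,b and ray(M,K,b[0],67))
s=manip.get_state(); print(s["t"],s["tcp_pos"],s["wrist_force"])
E
```

```text
6.5083 [577.00077674  53.39927375  82.98883053] [-1.24592546  0.50017953  0.05778579]
9.1083 [576.98821477  53.40734559  82.99339446]
[279.82581518 197.43958571] (array([274.69298246, 197.44078947]), array([ 254,  177,   42,   42, 1368], dtype=int32)) [513.00230283 396.50691092  67.        ]
11.8667 [513.66396964 391.12490218 200.23259741] [ 0.71913797  0.28832342 -0.35612757]
```

View pics/w1.png

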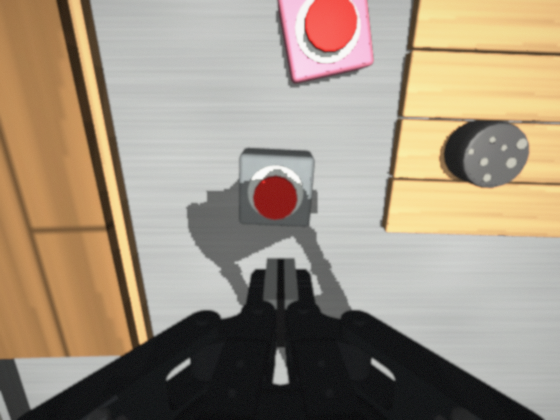

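The wrist view shows the red button on the grey box at (275,197), with the pink decoy well clear at (330,22). I'll press it now.

```bash
python3 - <<'E'
from h import *
manip.movel([513,394.5,82],[np.pi,0,0],rate=100)
manip.pause(.3)
hit=manip.movel([513,394.5,53],rate=12,contact_N=18)
s=manip.get_state(); print(hit,s["t"],s["tcp_pos"],s["wrist_force"])
manip.movel([513,394.5,200],rate=100); manip.pause(.2)
im,M,K=wrist("w2"); c=proj(M,K,(513,394.5,59)); print(c,blob(im,"red",c.astype(int),60))
s=manip.get_state(); print(s["t"],s["tcp_pos"],s["wrist_force"])
cv2.imwrite("pics/side2.png",manip.capture("side")[:,:,::-1])
E
```

```text
True 15.3 [512.99269384 394.47179063  59.03745791] [-0.70463337 -0.56481048  4.59999789]
[280.59097276 193.56471674] (array([278.30715397, 193.45645412]), array([ 258,  174,   41,   40, 1286], dtype=int32))
17.1167 [512.86047624 394.42628563 199.62854929] [ 0.81153691 -0.18293497  0.26545563]
```

View pics/w2.png

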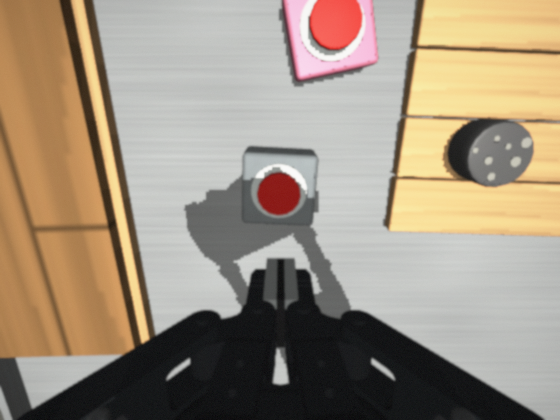

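View pics/side2.png

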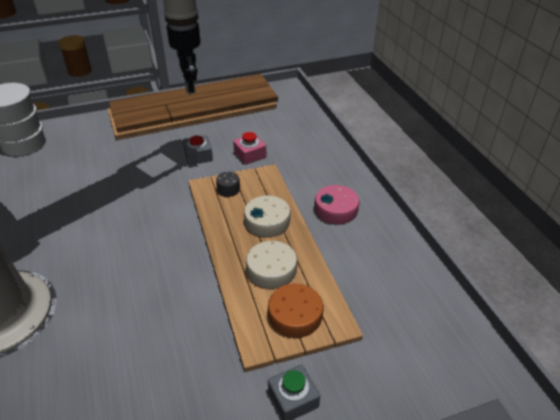

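The wrist view shows the cap at (278,193), now sunk into its collar. The press stopped at z = 59.0, about 8 mm of travel. I'll press once more, harder, to be sure it is at the stop.

```bash
python3 - <<'E'
from h import *
manip.movel([513,394.5,75],rate=120)
hit=manip.movel([513,394.5,52],rate=12,contact_N=28)
s=manip.get_state(); print(hit,s["t"],s["tcp_pos"],s["wrist_force"])
manip.movel([513,394.5,200],rate=120); manip.pause(.3)
print(manip.get_state()["t"]); print(manip.close_job())
E
```

```text
True 19.825 [513.01387129 394.52461131  59.05643555] [-1.23416476 -1.17589957  5.16389778]
21.4583
the job is handed in; nothing more can be done
None
```

I held the fingertips about 25 mm above the mould patch for 2.6 s, then pushed the red button to its stop (it stayed down), left the green button and the cheeses untouched, and handed the job in at about 21.5 s; no verdict was returned.

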